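# Set out the telescoping hall mirror

### The job

Get the little mirror on the walnut box ready to use: first push its telescoping arm out until the red lock button pops up through the sleeve, and only then tip the mirror back from its leaning position until it stands upright. Leave the arm locked out, and leave the tray, its things and everything else on the console where they are.

Things in the scene. Friction and masses are not known exactly. Their poses are not given: they have to be found in the camera images.
- valet: Walnut box fixed to the console, 190 x 110 x 60 mm high, with a square brass sleeve (160 long, 26 wide, its flat top 86 mm above the console) lying along the middle of its lid. A steel inner tube telescopes out of the sleeve and carries a small round mirror. Origin: centre of the box's underside. Its x axis is level and points the way the arm extends, z up; the sleeve's mouth is at x = +80 mm.
- extender (a joint): How far the telescoping arm is out, in m: 0 shut, 0.111 hard stop. It slides with about 3 N of friction and stays where it is left. From 0.108 on, the lock button springs up through its hole and the arm can no longer slide back.
- catch (a joint): Red square lock button (12 mm) on the inner tube, in m: about 0 while it is hidden under the sleeve's top, 0.010 when it has sprung out; it then stands 6 mm proud of the sleeve's top.
- mirror (a joint): Lean of the mirror in rad about its level side pivots: 0 upright, positive when its upper rim leans away from the box (in the box's +x direction); stops at -0.6 and 0.9. A stiff, balanced hinge (0.06 N m of friction): it stays where it is left.
- push_plate (a point): Centre of the back face (the face towards the box) of the upright black push plate on the inner tube, 15 mm above the sleeve's top. The plate is 46 mm wide across the arm, 6 mm thick, and its upper edge is 36 mm above the sleeve's top (122 mm above the console); the space behind it, over the sleeve, is free. Moves with the arm. x axis: the way the arm extends.
- pivot (a point): Centre of the mirror, on its pivot line, 140 mm above the console, 60 mm farther out than push_plate. Moves with the arm. The mirror is a round disc 100 mm across and 8 mm thick, centred here, held between two posts 12 mm square whose centres stand 60 mm to either side and whose tops are 148 mm above the console.
- rim_top (a point): Uppermost point of the mirror's rim when upright (50 mm from the pivot line, mid thickness); turns with the mirror. Its x axis is square to the mirror's glass.
- button_hole (a point): The hole in the sleeve's top, 16 x 14 mm, 20 mm from the mouth, in which the red button comes up.
- tray: Lacquered red tray, 240 x 340 x 22 mm, fixed; origin under its centre. A bystander.
- bangle: Rigid pearl-white bead bangle, 90 mm across, 14 high, on the tray; origin under its centre. A bystander: leave it alone.
- jug: Turquoise ceramic jug, 72 mm across, 95 high, on the tray; origin under its centre. A bystander: leave it alone.
- stopper: Steel door stopper, 54 mm across, 45 high, on the tray; origin under its centre. A bystander: leave it alone.
- comb: Wooden comb, 150 x 36 x 8 mm, on the tray; origin under its centre. A bystander: leave it alone.
- key_dish: White bowl, 100 mm across, 30 high; origin under its centre. A bystander: leave it alone.
- glasses_case: Dark blue glasses case, 60 x 155 x 36 mm; origin under its centre. A bystander: leave it alone.
- candle_jar: Amber glass jar with brass lid, 72 mm across, 85 high; origin under its centre. A bystander: leave it alone.
- scent_bottle: Green glass bottle, 44 mm across, 110 high; origin under its centre. A bystander: leave it alone.

How it is judged (in metres and radians):
On the way, in this order (a step that is already met when the one before it is completed fails the run):
1. the arm is pushed out and the lock button has sprung up, with the mirror still leaning (value of joint extender above 0.105 m and value of joint catch above 0.007 m and value of joint mirror above 0.2 rad), for 0.2 s.
2. the mirror is tipped upright with the arm still locked (value of joint extender above 0.105 m and value of joint catch above 0.007 m and value of joint mirror between -0.14 and 0.14 rad), for 0.2 s.
At the end, for the whole second after the job is handed in: The arm is out (beyond 105 mm) with the red button sprung up (more than 7 mm), and the mirror stands still within 0.14 rad (8 degrees) of upright; no bystander has been moved more than 30 mm or tipped over (all of step 2 and velocity of joint mirror between -0.05 and 0.05 rad/s); the robot touches nothing.
It fails at once if a bystander is moved more than 30 mm (distance of any of bangle, jug, stopper, comb, key_dish, glasses_case, candle_jar, scent_bottle from where it was at the start of the episode above 0.03 m).
It fails at once if a bystander is tipped over (angle between any of bangle, jug, stopper, comb, key_dish, glasses_case, candle_jar, scent_bottle's own z axis and vertical above 0.5 rad).
It also fails if it takes over 40 s, if anything falls off the work surface, if the arm or the gripper's body presses on something with over 40 N, if the wrist force passes 120 N, or if a joint passes its speed limit or range.

### The arm

A 6-joint arm with a two-finger parallel gripper is mounted at the origin on the work surface. World frame = base frame: x ahead of the robot, y to its left, z up, the work surface at z = 0. Lengths are in m, angles in degrees, forces in N, time in s.
With the tool pointing down it reaches from about 0.275 to 0.875 m from the base axis. Payload 12.5 kg.
Tool frame: the origin (TCP) lies on the mounting face of the last link; the fingertips stand 173 mm ahead of it and the grasp point (between the pads) lies 155 mm ahead of it; z points along the fingers, y is the line along which they close (so a half turn about z gives the same grasp; the last joint's range is limited). The gripper opens to 85 mm and grips with 20 to 120 N. Pads are 22 mm wide; open, the fingers measure 114 mm over their backs; the gripper's body (76 mm by 85 mm) begins 54 mm behind the grasp point. The pads swing forward as they close: fully open they stand 13 mm farther back than shut.
Start: joints at [-72.227, 20.094, 94.641, -0, 65.266, -4.847], TCP at [0.212, -0.508, 0.405] pointing down, gripper open.
Joint ranges: [-157.81, 157.81], [-45, 120.19], [0.68, 151.7], [-89.99, 269.99], [4.06, 180], [-164.3, 164.3]. Speed limits (degrees/s): [127.2, 127.2, 159.86, 180, 180, 180].

### API

Orientations are given as a 3x3 rotation matrix whose columns are the frame's x, y, z axes.
In Python, from rig import get_state, snapshot, camera_info, close_job gives the robot as it stands.
- The arm moves only by the tool play_rows, never from a script. Its argument "moves" is a list of rows, each a list of 7 numbers: the shift along the tool's x, y, z normalised to -1 to 1, where 1 is 0.3 m, then the turn, a rotation vector about the tool's x, y, z normalised to -1 to 1, where 1 is 45 degrees, then the opening, from 0 (shut) to 1 (fully open). A call has 1 to 10 rows; each row is the pose to reach, as a shift and turn from the pose commanded when the call began, along the tool's axes at that moment; what a row does not reach only later rows make up. A row lasts 1/12 s, in which the tool goes at most 41.7 mm and 7.16 degrees, less where a joint would pass 70% of its speed; a pose out of reach is approached as far as the arm can. A call with a number of a shift or a turn outside -1 to 1 is refused whole. A call with a gripper value outside its range is refused whole. The fingers move at their own pace and stop on an object; the grip force is fixed at half the most. Time passes only in rows, so rows that repeat a pose let the fingers close. It gives the time, the measured TCP pose, the force, the opening and the grip force at its end, in the units of the state.
- get_state(): the state, without advancing time (a new reading comes with each control period).
- snapshot(name): name is "side" or "top" or "wrist"; returns (picture, depth): 400x640x3 uint8, red, green, blue; 400x640 float32, m along the optical axis (not along the pixel's ray), 0 where there is no reading.
- camera_info(name): a dict with "K" (3x3 intrinsics, pixels), "D" ([k1, k2, p1, p2, k3] as OpenCV has them; the pictures are not rectified), "xyz" and "orientation" of the camera in the world; the wrist camera has in their place "hand_eye" (4x4, takes a point from camera to tool coordinates, whose origin is the TCP and whose axes are the flange's). Camera axes: x right, y up, looking along -z (the intrinsics and any distortion apply to the point x, -y, -z); pixel columns grow to the right and rows downward; lengths in m; the calibration is good to about 2 mm. A picture is of the moment at which its call begins: read the wrist's pose just before it. camera_info takes no time and is no camera call.
- close_job(): hands the job in; it is judged then, once.
The state is a dict: "t": time; "q": joint angles; "joint_vel": joint speeds; "joint_efforts": joint torques, N m; "tool_pos": TCP position; "tcp_rot": TCP orientation; "wrist_force": force on the tool from outside, world axes, zero at the start; "torque": the same for the moment, N m; "finger_gap": finger opening in m; "gripper_force": force on a finger pad.
Only numpy, scipy, OpenCV 4.12 (cv2) and the standard library are available. Lean on these libraries where they do the work, as an engineer would, in place of code of your own. Each camera call takes 0.05 s, during which the arm holds its last target. There are 200 camera calls.

## Working session

There is one attempt and no reset: what is moved stays moved. The work goes in short steps, Python scripts to look and compute and a tool call to move; the robot and the scene stay as the last step left them, time stands still between calls to the robot, and variables do not carry over. Pictures are saved under pics/ and viewed, at most 10 in all, crops included, and the job is handed in when it is done.

Besides the shell and the picture viewer there is one more tool, called after "Request:" as name(argument=value, ...) on one line, values as JSON. play_rows: Moves the arm, as the interface text tells. Its arguments: {"type":"object","properties":{"moves":{"type":"array"}},"required":["moves"]}

```bash
ls; mkdir -p pics; python3 - <<'E'
from rig import *
import cv2
for n in("top","side"):
    p,d=snapshot(n); cv2.imwrite(f"pics/{n}0.png",p[:,:,::-1]); 
    import numpy as np; np.save(f"pics/{n}0.npy",d); print(n,camera_info(n))
s=get_state(); print(s["t"],s["tool_pos"],s["tcp_rot"])
E
```

```text
pics
top {'K': array([[476.30404442,   0.        , 325.92609744],
       [  0.        , 476.30404442, 193.11315959],
       [  0.        ,   0.        ,   1.        ]]), 'D': array([-0.12832607,  0.        ,  0.        ,  0.        ,  0.        ]), 'xyz': array([ 0.35414521, -0.01318901,  1.44411265]), 'orientation': array([[ 0.01530163,  0.9858691 , -0.16681718],
       [-0.99983992,  0.01353929, -0.01169672],
       [-0.00927285,  0.16696946,  0.98591846]])}
side {'K': array([[409.50403052,   0.        , 321.70374827],
       [  0.        , 409.50403052, 196.02912849],
       [  0.        ,   0.        ,   1.        ]]), 'D': array([0.01902474, 0.        , 0.        , 0.        , 0.        ]), 'xyz': array([0.10923409, 0.78785651, 1.19862512]), 'orientation': array([[-0.87511316,  0.35785372, -0.32575706],
       [-0.48366965, -0.66838492,  0.56508872],
       [-0.015512  ,  0.65207538,  0.75799543]])}
0.1 [ 0.21154121 -0.50757403  0.40419374] [[ 9.23077129e-01  3.84614742e-01 -3.38215389e-04]
 [ 3.84614880e-01 -9.23076549e-01  1.03891876e-03]
 [ 8.73847770e-05 -1.08908482e-03 -9.99999403e-01]]
```

View pics/top0.png

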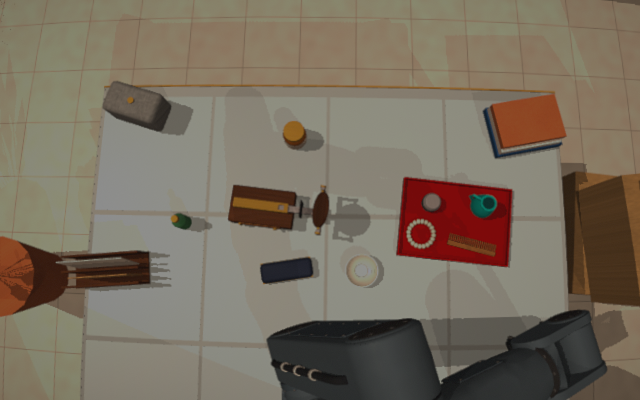

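View pics/side0.png

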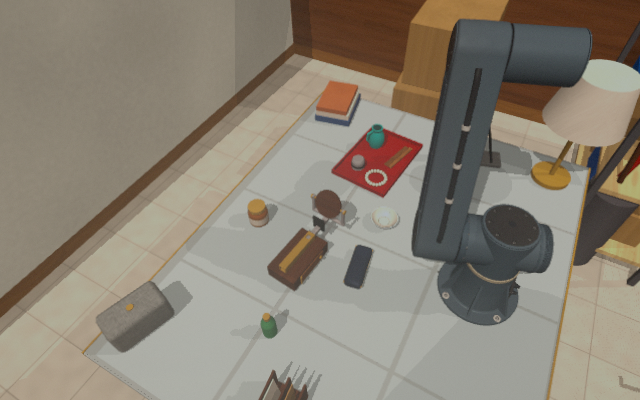

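The top view shows the valet at about (265,207), its arm pointing right to the plate at (301,209) and the mirror at (321,210). In the side view the box is at (298,257) and the mirror at (328,205). Next I'll measure the sleeve, plate and mirror.

```bash
cat > h.py <<'E'
import numpy as np, cv2
from rig import *
def pose(n, st=None):
    c=camera_info(n)
    if "hand_eye" in c:
        T=np.eye(4);T[:3,:3]=st["tcp_rot"];T[:3,3]=st["tool_pos"];T=T@c["hand_eye"];return c["K"],c["D"],T[:3,3],T[:3,:3]
    return c["K"],c["D"],c["xyz"],c["orientation"]
def rays(n,uv,st=None):
    K,D,o,R=pose(n,st); u=cv2.undistortPoints(np.float64(uv).reshape(-1,1,2),K,D)[:,0]
    return o,np.c_[u[:,0],-u[:,1],-np.ones(len(u))]@R.T
def on_z(n,uv,z,st=None):
    o,r=rays(n,uv,st); return o+r*((z-o[2])/r[:,2])[:,None]
def cloud(n,d,st=None):
    v,u=np.mgrid[:d.shape[0],:d.shape[1]]
    o,r=rays(n,np.c_[u.ravel(),v.ravel()],st); P=o+r*d.reshape(-1,1); P[d.ravel()==0]=np.nan
    return P.reshape(*d.shape,3)
E
python3 - <<'E'
from h import *
p=cv2.imread("pics/top0.png");d=np.load("pics/top0.npy");P=cloud("top",d)
np.set_printoptions(precision=4,suppress=True)
hsv=cv2.cvtColor(p,cv2.COLOR_BGR2HSV)
print(hsv[205,[240,250,270]],P[205,[240,250,270]],P[207,[290,295,301,310,321]],P[300,220])
m=((hsv[...,0]>12)&(hsv[...,0]<28)&(hsv[...,1]>110)&(hsv[...,2]>110)).astype(np.uint8); m[:, :225]=0;m[:,300:]=0;m[:190]=0;m[235:]=0
v,u=np.nonzero(m);print(len(u),u.min(),u.max(),v.min(),v.max())
q=on_z("top",np.c_[u,v],.086);r=cv2.minAreaRect(np.float32(q[:,:2]));print("sleeve",r,cv2.boxPoints(r))
m=((hsv[...,0]<15)|(hsv[...,0]>170))&(hsv[...,1]>90)&(hsv[...,2]<130); m[:, :222]=0;m[:,300:]=0;m[:180]=0;m[235:]=0
v,u=np.nonzero(m);q=P[v,u];q=q[(q[:,2]>.052)&(q[:,2]<.07)];r=cv2.minAreaRect(np.float32(q[:,:2]));print("lid",len(q),r,np.median(q,0));
for n,(a,b,c,e) in {"top":(175,245,220,350),"side":(180,300,255,375)}.items():
    im=cv2.imread(f"pics/{n}0.png")[a:b,c:e]; cv2.imwrite(f"pics/{n}0c.png",cv2.resize(im,None,fx=5,fy=5,interpolation=2) if n=="top" else cv2.resize(im,None,fx=5,fy=5,interpolation=2))
a=cv2.imread("pics/top0c.png");b=cv2.imread("pics/side0c.png");b=cv2.resize(b,(0,0),fx=.4,fy=.4)
cv2.imwrite("pics/c1.png",np.vstack([a,cv2.copyMakeBorder(b,0,0,0,a.shape[1]-b.shape[1],0)]))
E
```

```text
[[ 17 196 134]
 [ 18 198 135]
 [ 17 195 137]] [[0.5456 0.2513 0.0861]
 [0.5464 0.2225 0.0835]
 [0.5465 0.1636 0.0886]] [[ 0.5432  0.1066  0.077 ]
 [ 0.5431  0.0919  0.0791]
 [ 0.5382  0.0722  0.1162]
 [ 0.5549  0.0521 -0.0013]
 [ 0.5331  0.0149  0.1585]] [ 0.268   0.318  -0.0025]
447 233 287 198 229
sleeve ((0.5216853618621826, 0.19611626863479614), (0.15938784182071686, 0.07816470414400101), 83.67597198486328) [[0.4741 0.1212]
 [0.5518 0.1126]
 [0.5693 0.271 ]
 [0.4916 0.2796]]
lid 1685 ((0.5455711483955383, 0.19390994310379028), (0.1885911226272583, 0.11218997836112976), 83.70556640625) [0.5321 0.1921 0.0596]
```

View pics/c1.png

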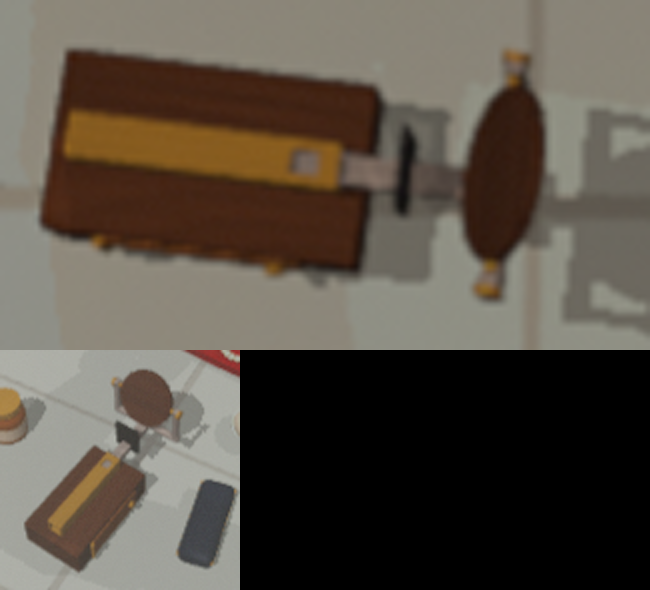

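The crop shows the sleeve and its hole clearly, with the steel tube sticking out about 40 mm to the black plate. The mirror leans away from the box. I'll refine the axis and the plate position.

```bash
python3 - <<'E'
from h import *
np.set_printoptions(precision=4,suppress=True)
p=cv2.imread("pics/top0.png");d=np.load("pics/top0.npy");P=cloud("top",d)
hsv=cv2.cvtColor(p,cv2.COLOR_BGR2HSV)
m=((hsv[...,0]>12)&(hsv[...,0]<28)&(hsv[...,1]>110)&(hsv[...,2]>110)).astype(np.uint8); m[:, :225]=0;m[:,300:]=0;m[:190]=0;m[222:]=0
n,l,s,c=cv2.connectedComponentsWithStats(m);k=1+s[1:,4].argmax();v,u=np.nonzero(l==k)
q=on_z("top",np.c_[u,v],.086);r=cv2.minAreaRect(np.float32(q[:,:2]));b=cv2.boxPoints(r);print("sleeve",r)
C=np.array(r[0]);a=np.deg2rad(r[2]);e=np.array([np.cos(a),np.sin(a)]); e=-e if e[1]>0 else e
if abs(e[1])<.7:e=np.array([-abs(e[1]),-abs(e[0])])
f=np.array([-e[1],e[0]]);print("e",e)
m=(hsv[...,2]<45); m[:,:295]=0;m[:,310:]=0;m[:195]=0;m[222:]=0
v,u=np.nonzero(m);q=on_z("top",np.c_[u,v],.122);w=(q[:,:2]-C);print("plate@z.122 along",np.sort(w@e)[[0,len(u)//4,len(u)//2,-1]],"across",(w@f).min(),(w@f).max(), P[v,u,2].max())
Q=P.reshape(-1,3);w=Q[:,:2]-C;al=w@e;ac=w@f
s=(Q[:,2]>.09)&(Q[:,2]<.3)&(al>.085)&(al<.3)&(abs(ac)<.075)
for lo,hi in((.095,.122),(.122,.14),(.14,.16),(.16,.18),(.18,.2)):
    t=s&(Q[:,2]>lo)&(Q[:,2]<hi)
    print(lo,t.sum(),np.percentile(al[t],[2,25,50,75,98]) if t.any() else "")
t=s&(al>.14)&(abs(ac)<.03);k=np.polyfit(al[t],Q[t,2],1);print("disc slope",k,np.rad2deg(np.arctan(1/k[0])),Q[t].mean(0),al[t].mean())
print(C+e*.08)
E
```

```text
sleeve ((0.5479509234428406, 0.1932053565979004), (0.15938784182071686, 0.025311926379799843), 83.67597198486328)
e [-0.1102 -0.9939]
plate@z.122 along [0.1005 0.1189 0.1207 0.1249] across -0.02543269988328746 0.03458836290349933 0.1268088570758259
0.095 103 [0.117  0.1364 0.1568 0.16   0.1628]
0.122 118 [0.1162 0.1635 0.1662 0.1689 0.1746]
0.14 175 [0.1686 0.1733 0.1759 0.1787 0.1827]
0.16 125 [0.18   0.1831 0.1861 0.189  0.1958]
0.18 59 [0.1884 0.1911 0.1937 0.196  0.1986]
disc slope [ 1.9866 -0.2003] 26.719091891282247 [0.5282 0.0179 0.1502] 0.1764323236864626
[0.5391 0.1137]
```

Request:
play_rows(moves=[[1,-0.83,0,0,0,-0.9,0],[1,-0.83,0,0,0,-0.9,0],[1,-0.83,0,0,0,-0.9,0],[1,-0.83,0,0,0,-0.9,0],[1,-0.83,0,0,0,-0.9,0],[1,-0.83,0,0,0,-0.9,0],[1,-0.83,0,0,0,-0.9,0],[1,-0.83,0,0,0,-0.9,0],[1,-0.83,0,0,0,-0.9,0],[1,-0.83,0,0,0,-0.9,0]])

```text
t: 0.93
tool_pos: [0.3938, -0.1589, 0.4047]
tcp_rot: [[0.45, 0.893, 0.0], [0.893, -0.45, 0.001], [0.001, -0.0, -1.0]]
wrist_force: [-0.7, -0.5, -0.5]
finger_gap: 0.0002
gripper_force: 0.0
```

```bash
cat > g.py <<'E'
from h import *
import sys
np.set_printoptions(precision=4,suppress=True)
C=np.array([.5475,.1935,0]);e=np.array([-.1102,-.9939,0]);f=np.array([.9939,-.1102,0])
def goal(al,z,ac=0):
    s=get_state();R=np.array(s["tcp_rot"]);D=np.array([-e,f,[0,0,-1]]).T
    p=np.array(s["tool_pos"]);w=p-C
    print("t",s["t"],"pos",p,"along",w@e,"across",w@f,"F",s["wrist_force"],"gap",s["finger_gap"])
    print("shift",R.T@(C+e*al+f*ac+[0,0,z]-p)/.3,"turn",np.rad2deg(cv2.Rodrigues(R.T@D)[0].ravel())/45)
if __name__=="__main__": goal(*map(float,sys.argv[1:]))
E
python3 g.py .078 .4
```

```text
t 0.9333 pos [ 0.3938 -0.1589  0.4047] along 0.36718059745331105 across -0.11395868045514962 F [-0.7129 -0.4564 -0.489 ] gap 0.00017591641831636758
shift [1.0359 0.0196 0.0164] turn [-0.     -0.0011 -0.4539]
```

Request:
play_rows(moves=[[1,0.02,0,0,0,-0.454,0],[1,0.02,0,0,0,-0.454,0],[1,0.02,0,0,0,-0.454,0],[1,0.02,0,0,0,-0.454,0],[1,0.02,0,0,0,-0.454,0],[1,0.02,0,0,0,-0.454,0],[1,0.02,0,0,0,-0.454,0],[1,0.02,0,0,0,-0.454,0],[1,0.02,0,0,0,-0.454,0],[1,0.02,0,0,0,-0.454,0]])

```text
t: 1.77
tool_pos: [0.5334, 0.1023, 0.4041]
tcp_rot: [[0.111, 0.994, -0.001], [0.994, -0.111, -0.0], [-0.001, -0.001, -1.0]]
wrist_force: [-0.5, -0.2, 0.0]
finger_gap: 0.0004
gripper_force: 0.0
```

```bash
python3 g.py .075 .273; python3 - <<'E'
from h import *
s=get_state();p,d=snapshot("wrist");cv2.imwrite("pics/w1.png",p[:,:,::-1]);np.save("pics/w1.npy",d)
np.savez("pics/w1s.npz",**{k:s[k] for k in("tcp_rot","tool_pos")});print(camera_info("wrist")["hand_eye"])
E
```

```text
t 1.7667 pos [0.5334 0.1023 0.4041] along 0.09215183790877796 across -0.003944338380914173 F [-0.4751 -0.2477  0.0253] gap 0.0004337602209482053
shift [0.0574 0.0136 0.4371] turn [-0.0016  0.0007 -0.0015]
[[ 2.01263964e-04  9.50949978e-01  3.09344628e-01  7.89171623e-02]
 [ 9.99999424e-01 -5.17474059e-04  9.40142710e-04 -1.34964726e-05]
 [ 1.05410651e-03  3.09344261e-01 -9.50949535e-01  3.15982802e-02]
 [ 0.00000000e+00  0.00000000e+00  0.00000000e+00  1.00000000e+00]]
```

View pics/w1.png

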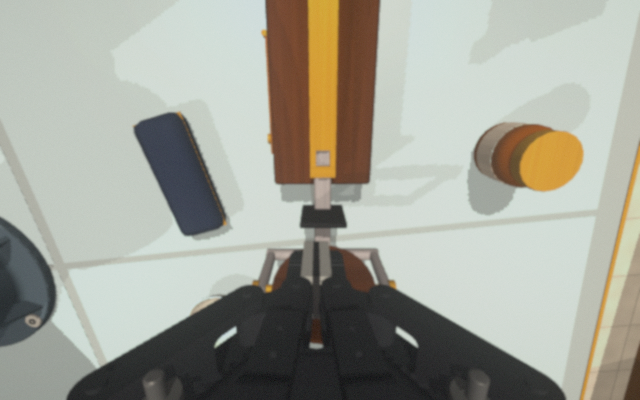

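The wrist view shows the hole at (322,158), the sleeve mouth at row 178 and the plate's back edge at row 206, columns 301–346. The fingers are centred on the sleeve.

```bash
python3 - <<'E'
from g import *
s=dict(np.load("pics/w1s.npz"))
def ev(uv,z):
    w=on_z("wrist",uv,z,s)-C; print(np.c_[w@e,w@f])
ev([[322,158],[309,100],[337,100],[309,178],[337,178]],.086); ev([[301,206],[346,206]],.122)
E
```

```text
[[ 0.0619  0.0017]
 [ 0.0065 -0.011 ]
 [ 0.0066  0.0156]
 [ 0.0827 -0.0117]
 [ 0.0827  0.0173]]
[[ 0.1008 -0.0184]
 [ 0.1008  0.0237]]
```

Request:
play_rows(moves=[[0.06,0.02,0.1,0,0,0,0],[0.06,0.02,0.2,0,0,0,0],[0.06,0.02,0.3,0,0,0,0],[0.06,0.02,0.37,0,0,0,0],[0.06,0.02,0.42,0,0,0,0],[0.06,0.02,0.435,0,0,0,0],[0.06,0.02,0.435,0,0,0,0]])

```text
t: 2.4
tool_pos: [0.5413, 0.1184, 0.2736]
tcp_rot: [[0.114, 0.993, -0.002], [0.993, -0.114, -0.0], [-0.001, -0.002, -1.0]]
wrist_force: [-0.9, 0.2, -0.2]
finger_gap: -0.0005
gripper_force: 0.0
```

```bash
python3 g.py .1 .273 .002;  python3 - <<'E'
from h import *
s=get_state();p,d=snapshot("wrist");cv2.imwrite("pics/w2.png",p[:,:,::-1])
E
```

```text
t 2.4 pos [0.5413 0.1184 0.2736] along 0.07528605559649362 across 0.0021142404647813955 F [-0.9339  0.2226 -0.1804] gap -0.00048431850050666744
shift [-0.0824 -0.0001  0.0021] turn [-0.0023  0.0007 -0.0047]
```

View pics/w2.png

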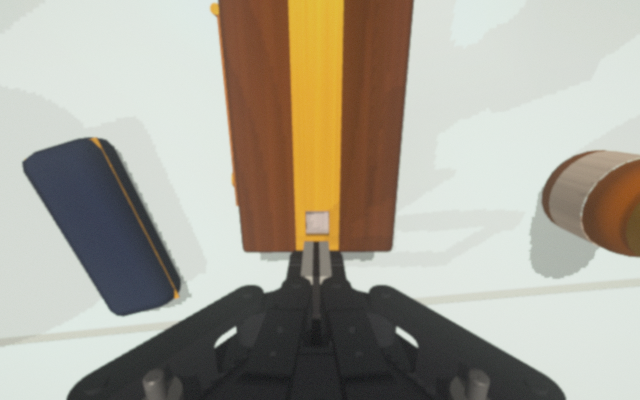

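The tips sit centred over the sleeve mouth, with the hole still showing at (317,222). I'll start pushing.

Request:
play_rows(moves=[[-0.03,0,0,0,0,0,0],[-0.06,0,0,0,0,0,0],[-0.08,0,0,0,0,0,0],[-0.1,0,0,0,0,0,0],[-0.12,0,0,0,0,0,0],[-0.14,0,0,0,0,0,0],[-0.17,0,0,0,0,0,0],[-0.2,0,0,0,0,0,0],[-0.22,0,0,0,0,0,0],[-0.24,0,0,0,0,0,0]])

```text
t: 3.28
tool_pos: [0.5338, 0.0477, 0.2746]
tcp_rot: [[0.113, 0.994, 0.001], [0.994, -0.113, 0.0], [0.001, 0.001, -1.0]]
wrist_force: [2.1, 5.1, 4.2]
finger_gap: 0.0
gripper_force: 2.5
```

```bash
python3 g.py .16 .273 .002;  python3 - <<'E'
from h import *
s=get_state();p,d=snapshot("side");cv2.imwrite("pics/s2.png",cv2.resize(p[120:320,200:440,::-1],None,fx=3,fy=3))
E
```

```text
t 3.2833 pos [0.5338 0.0477 0.2746] along 0.1464157507645075 across 0.0024204663838149555 F [2.1027 5.1309 4.2313] gap 1.2875819452249235e-06
shift [-0.0453 -0.0013  0.0054] turn [ 0.0015 -0.0007 -0.003 ]
```

View pics/s2.png

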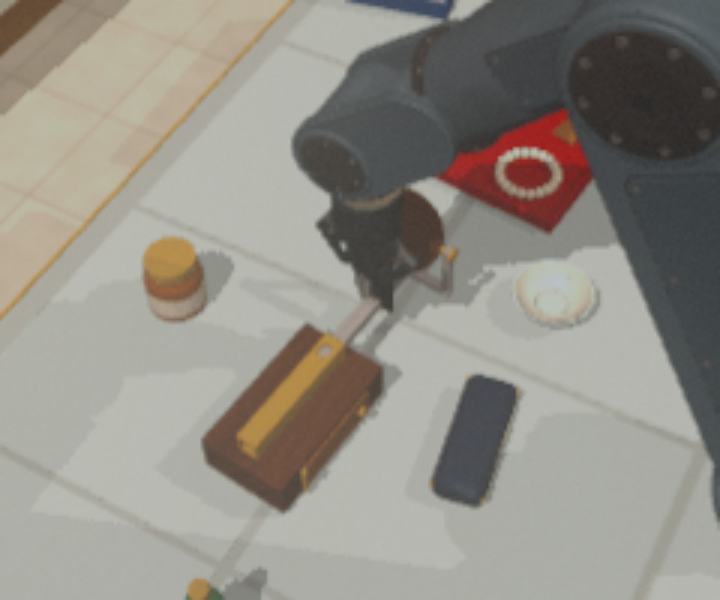

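Contact is made and the arm is sliding out with about 5 N. I'll keep pushing.

Request:
play_rows(moves=[[-0.02,0,0,0,0,0,0],[-0.04,0,0,0,0,0,0],[-0.06,0,0,0,0,0,0],[-0.08,0,0,0,0,0,0],[-0.1,0,0,0,0,0,0],[-0.115,0,0,0,0,0,0],[-0.13,0,0,0,0,0,0],[-0.14,0,0,0,0,0,0],[-0.15,0,0,0,0,0,0],[-0.15,0,0,0,0,0,0]])

```text
t: 4.17
tool_pos: [0.5289, 0.0061, 0.2744]
tcp_rot: [[0.114, 0.993, 0.002], [0.993, -0.114, 0.007], [0.007, 0.001, -1.0]]
wrist_force: [6.9, 38.2, 1.8]
finger_gap: -0.0001
gripper_force: 19.1
```

```bash
cat > btn.py <<'E'
from g import *
goal(.21,.273,.002)
p,d=snapshot("wrist");cv2.imwrite("pics/wb.png",p[:,:,::-1])
hsv=cv2.cvtColor(p,cv2.COLOR_RGB2HSV)
m=(((hsv[...,0]<6)|(hsv[...,0]>174))&(hsv[...,1]>170)&(hsv[...,2]>110)).astype(np.uint8)
n,l,s,c=cv2.connectedComponentsWithStats(m)
for i in range(1,n):
    if s[i,4]>15: print(s[i],c[i])
E
python3 btn.py
```

```text
t 4.1667 pos [0.5289 0.0061 0.2744] along 0.18830565140596855 across 0.0022122664713647195 F [ 6.8857 38.153   1.8263] gap -0.0001220119809882301
shift [-0.0723 -0.0004  0.0042] turn [ 0.0018 -0.0089 -0.0051]
[303   0  24  21 501] [314.477    9.9421]
```

The arm reached its stop at 38 N, and a red square has appeared at wrist pixel (314,10). I'll back off and raise the tool.

Request:
play_rows(moves=[[0.03,0,0,0,0,0,0],[0.06,0,0,0,0,0,0],[0.09,0,0,0,0,0,0],[0.1,0,-0.1,0,0,0,0],[0.1,0,-0.23,0,0,0,0],[0.1,0,-0.36,0,0,0,0],[0.1,0,-0.45,0,0,0,0],[0.1,0,-0.5,0,0,0,0],[0.1,0,-0.5,0,0,0,0]])

```text
t: 4.97
tool_pos: [0.5322, 0.0333, 0.4276]
tcp_rot: [[0.112, 0.994, 0.005], [0.994, -0.112, -0.001], [-0.0, 0.005, -1.0]]
wrist_force: [-0.2, -0.4, -0.2]
finger_gap: -0.0004
gripper_force: 0.0
```

```bash
python3 - <<'E'
from g import *
goal(.34,.36,.002)
a,d=snapshot("wrist");st=get_state();b,db=snapshot("top");np.save("pics/top3.npy",db)
cv2.imwrite("pics/c3.png",np.vstack([a[:,:,::-1],cv2.resize(b[165:245,230:390,::-1],(640,200),interpolation=2)[:200]]))
P=cloud("top",db);Q=P.reshape(-1,3);w=Q-C;al=w@e;ac=w@f
t=(Q[:,2]>.1)&(Q[:,2]<.2)&(al>.15)&(al<.32)&(abs(ac)<.035)
for lo in np.arange(.1,.2,.02):
    q=t&(Q[:,2]>lo)&(Q[:,2]<lo+.02);print(lo,q.sum(),np.percentile(al[q],[5,50,95]) if q.any() else "")
E
```

```text
t 4.9667 pos [0.5322 0.0333 0.4276] along 0.1608849485596971 across 0.0023989578492273583 F [-0.2427 -0.3595 -0.1574] gap -0.0004164678486373235
shift [-0.597  -0.0012  0.2252] turn [ 0.0067  0.0001 -0.0027]
0.1 74 [0.1973 0.2379 0.2425]
0.12000000000000001 90 [0.1971 0.2463 0.2509]
0.14 88 [0.2512 0.2556 0.26  ]
0.16000000000000003 123 [0.2606 0.2662 0.2751]
0.18000000000000002 52 [0.2691 0.2735 0.2783]
```

View pics/c3.png

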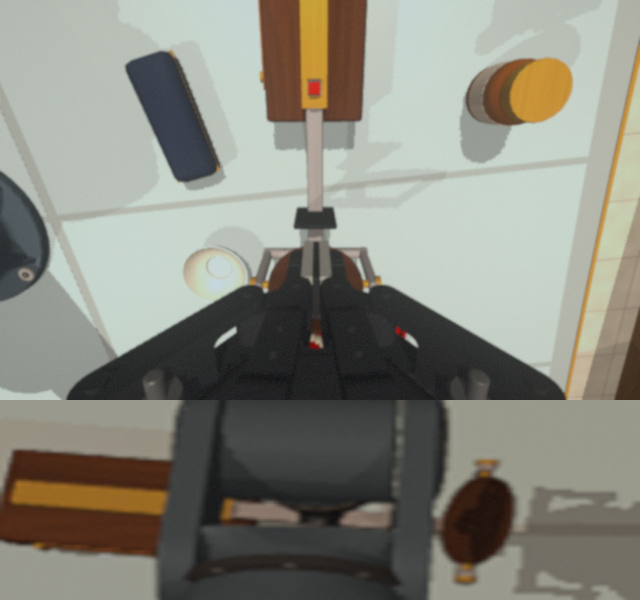

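The button is out at wrist pixel (314,88), and the mirror has moved out with its lean unchanged. Next I cross over it at height and descend on the far side.

Request:
play_rows(moves=[[-0.1,0,0,0,0,0,0],[-0.23,0,0,0,0,0,0],[-0.36,0,0,0,0,0,0],[-0.49,0,0,0,0,0,0],[-0.57,0,0,0,0,0,0],[-0.6,0,0,0,0,0,0],[-0.6,0,0.08,0,0,0,0],[-0.6,0,0.18,0,0,0,0],[-0.6,0,0.27,0,0,0,0],[-0.6,0,0.3,0,0,0,0]])

```text
t: 5.9
tool_pos: [0.5106, -0.1447, 0.3295]
tcp_rot: [[0.112, 0.994, -0.007], [0.994, -0.112, 0.003], [0.002, -0.007, -1.0]]
wrist_force: [0.2, -0.4, -0.8]
finger_gap: -0.0001
gripper_force: 0.0
```

```bash
cat > mir.py <<'E'
from g import *
import sys
goal(float(sys.argv[1]),.338,.002)
out=[]
for n in("top","side"):
    b,db=snapshot(n);out.append(b);P=cloud(n,db);Q=P.reshape(-1,3);w=Q-C;al=w@e;ac=w@f
    t=(Q[:,2]>.1)&(Q[:,2]<.2)&(al>.21)&(al<.31)&(abs(ac)<.045);print(n,t.sum())
    if t.sum()>60:
        hsv=cv2.cvtColor(b,cv2.COLOR_RGB2HSV).reshape(-1,3);t&=((hsv[:,0]<15)&(hsv[:,1]>80))
        A=np.c_[Q[t,2]-.14,np.ones(t.sum())];x=al[t];k=np.ones(len(x),bool)
        for _ in range(4):
            s=np.linalg.lstsq(A[k],x[k],rcond=None)[0];k=abs(A@s-x)<.006
        print("lean rad",np.arctan(s[0]),"back face along at z.14",s[1],k.sum())
cv2.imwrite("pics/m%s.png"%sys.argv[1],np.hstack([cv2.resize(out[0][165:245,230:390],(400,200)),cv2.resize(out[1][120:270,240:440],(400,300))[50:250]])[:,:,::-1])
E
python3 mir.py .276
```

```text
t 5.9 pos [ 0.5106 -0.1447  0.3295] along 0.34017376728434456 across 0.000624649307904222 F [ 0.1626 -0.3803 -0.8429] gap -6.031263476224402e-05
shift [ 0.214   0.004  -0.0278] turn [-0.009  -0.0024 -0.0025]
top 460
lean rad 0.4360900169424902 back face along at z.14 0.25129627907220703 430
side 526
lean rad 0.41919702233951006 back face along at z.14 0.2525286657063916 473
```

Lean measured at 0.43 rad. Now I pull the upper rim back towards the box.

Request:
play_rows(moves=[[0.03,0,-0.02,0,0,0,0],[0.06,0,-0.02,0,0,0,0],[0.09,0,-0.02,0,0,0,0],[0.12,0,-0.02,0,0,0,0],[0.14,0,-0.02,0,0,0,0],[0.16,0,-0.02,0,0,0,0],[0.18,0,-0.02,0,0,0,0],[0.195,0,-0.02,0,0,0,0],[0.205,0,-0.02,0,0,0,0],[0.205,0,-0.02,0,0,0,0]])

```text
t: 6.83
tool_pos: [0.5186, -0.0841, 0.3401]
tcp_rot: [[0.112, 0.994, -0.0], [0.994, -0.112, 0.0], [0.0, -0.0, -1.0]]
wrist_force: [0.3, -0.4, -0.5]
finger_gap: 0.0001
gripper_force: 0.0
```

```bash
python3 mir.py .272
```

```text
t 6.8333 pos [ 0.5186 -0.0841  0.3401] along 0.279064991645448 across 0.0019115710998858682 F [ 0.3323 -0.4237 -0.5223] gap 9.74917739076598e-05
shift [0.0236 0.0003 0.0071] turn [-0.0001 -0.0002 -0.0023]
top 1
side 455
lean rad 0.1382023545874344 back face along at z.14 0.2520428750022851 273
```

Request:
play_rows(moves=[[0.005,0,0,0,0,0,0],[0.01,0,0,0,0,0,0],[0.015,0,0,0,0,0,0],[0.02,0,0,0,0,0,0],[0.02,0,0,0,0,0,0],[0.02,0,0,0,0,0,0],[0.02,0,0,0,0,0,0]])

```text
t: 7.52
tool_pos: [0.5193, -0.0785, 0.3401]
tcp_rot: [[0.112, 0.994, -0.0], [0.994, -0.112, 0.0], [0.0, -0.0, -1.0]]
wrist_force: [-0.2, -0.2, 0.1]
finger_gap: 0.0003
gripper_force: 0.0
```

```bash
python3 mir.py .271
```

```text
t 7.5167 pos [ 0.5193 -0.0785  0.3401] along 0.27344466408675533 across 0.00189774370349347 F [-0.1922 -0.2456  0.0796] gap 0.00025146102477071653
shift [0.0082 0.0003 0.007 ] turn [-0.0002 -0.0002 -0.0027]
top 0
side 404
lean rad 0.027226286326902875 back face along at z.14 0.2519777838557704 150
```

The lean is now about 0.03 rad. I'll retreat and check.

Request:
play_rows(moves=[[-0.04,0,0,0,0,0,0],[-0.1,0,0,0,0,0,0],[-0.2,0,0,0,0,0,0],[-0.25,0,-0.1,0,0,0,0],[-0.3,0,-0.23,0,0,0,0],[-0.4,0,-0.33,0,0,0,0],[-0.5,0,-0.4,0,0,0,0],[-0.5,0,-0.4,0,0,0,0],[-0.5,0,-0.4,0,0,0,0]])

```text
t: 8.37
tool_pos: [0.5019, -0.2292, 0.461]
tcp_rot: [[0.115, 0.993, 0.002], [0.993, -0.115, -0.001], [-0.001, 0.002, -1.0]]
wrist_force: [0.2, 0.6, -0.8]
finger_gap: 0.0002
gripper_force: 0.0
```

```bash
python3 mir.py .35
```

```text
t 8.3667 pos [ 0.5019 -0.2292  0.461 ] along 0.42519469778988594 across 0.0012649758735035447 F [ 0.2353  0.6474 -0.7913] gap 0.00015336340814247674
shift [0.251  0.0006 0.4097] turn [ 0.0023  0.0009 -0.0059]
top 129
lean rad 0.06760274574123855 back face along at z.14 0.2525726132338968 102
side 376
lean rad 0.05298207362733745 back face along at z.14 0.2520801653261314 88
```

View pics/m.35.png

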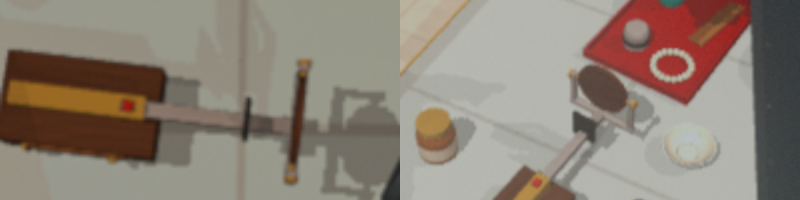

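The picture shows the red button out at (127,105) and the mirror edge-on and upright at (297,120). The robot is clear of everything, so I'm handing in.

```bash
python3 -c "
from rig import *
print(close_job())"
```

```text
the job is handed in; nothing more can be done
None
```

I handed the job in with the arm pushed out and locked (red button up) and the mirror about 0.06 rad from upright; the robot is clear, no bystander was touched as far as I could see, and no verdict came back.

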